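Move the saucepan to the simmer burner and hold its lid up

TASK

Slide the lidded saucepan sideways along the pan supports of the hob, never lifting it and with its lid on, from the big front burner to the small free front burner beside it, and leave it standing centred over that burner. Then take the lid by its knob, lift it straight up and hold it level and still about 10 cm above the pan's rim and right over the pan, so that the drips fall back in while the cook looks at the potatoes: finish there with the lid in the gripper, neither put down nor let go. Never tip the lid or the pan, and leave everything else on the hob and the worktop where it stands.

Things in the scene. Friction and masses are not known exactly. Their poses are not given: they have to be found in the camera images.
- pan_mid (a point): stainless-steel saucepan, 160 mm in diameter and 85 mm high with upright walls 4 mm thick; about 0.5 to 0.8 kg without the lid. It stands on the pan supports over the big front burner, its lid on, and slides on them with a friction coefficient of about 0.35. This point lies on its axis half-way up, 42.5 mm over its underside. Axes: z up, its long handle points to its -x
- pan_handle (a point): place to hold the saucepan's handle, 125 mm from the pan's axis and 23.5 mm higher than pan_mid, in the middle of the bar. The handle is a straight level black bar, 22 mm wide and 14 mm thick, reaching from 95 to 230 mm from the pan's axis; at the start it points roughly towards the robot (-x), turned up to 35 degrees either way. More than 50 mm of free air below it
- pan_rim (a point): centre of the saucepan's mouth, level with its rim (42.5 mm over pan_mid)
- lid_knob (a point): the lid's knob: an upright black cylinder of 34 mm diameter and 22 mm height on a 16 mm thick stem, in the middle of the lid. This point is the centre of the cylinder, 39 mm over the lid's rim plane and 27 mm over the lid's top there; the lid is flat enough that fingers may reach 22 mm below this point. z axis: up when the lid is level
- lid_rim (a point): centre of the lid's underside at its edge, level with the pan's rim when the lid is on. The lid is a low steel dome, 166 mm across and 12 mm high, 0.18 to 0.26 kg; a locating plug of 142 mm diameter reaches 8 mm down into the pan with 5 mm play all round, so that it comes off straight upwards
- burner_small: the small simmer burner in the front row of the hob (nearest the robot): black cap of 44 mm diameter, free at the start; left or right in the row. Origin: on its axis at the hob's white surface, 42 mm lower than the top of the pan supports, on which the pans stand
- burner_big: the big burner in the front row: black cap of 92 mm diameter, under the saucepan at the start, 270 mm from the small one. Origin as above
- hob: white enamelled gas hob, 510 mm (x) by 600 mm (y), fixed on the dark worktop; control knobs (40 mm high) along its right edge. The pans stand on black rails that run along its y axis, 45 mm before and behind the burner axes of each row, tops 50 mm over the worktop; cross bars lie 2 mm lower. Origin: centre of its underside; front burners at x = -115 mm, y = +165 and -105 mm from it
- frying_pan_rim (a point): bystander: dark frying pan, 225 mm across and 42 mm high, long black handle to its +y, on the rear-left burner of the hob. This point: on its rim where it is nearest to the robot, 110 mm (-x) from its axis
- milk_pan_rim (a point): bystander: open aluminium milk pan, 130 mm across, 66 mm high, wooden handle to its -y, on the rear-right burner of the hob. This point: on its rim where it is nearest to the robot, 65 mm (-x) from its axis
- mug_black: bystander: black mug, 82 mm across, 92 mm high, on the worktop left of the hob. Origin: centre of its underside
- cup_white: bystander: white cup without handle, 80 mm across, 62 mm high, left of the hob. Origin: centre of its underside
- tumbler_steel: bystander: tall conical steel tumbler, 86 mm across at the top, 130 mm high, right of the hob. Origin: centre of its underside
- glass_ribbed: bystander: drinking glass, 74 mm across at the top, 115 mm high, right of the hob. Origin: centre of its underside
- wooden_spoon: bystander: wooden spoon, 260 mm long, lying on the worktop in front of the hob. Its x axis runs along it
There are look-alikes about, which are no part of the job. Leave any blue or green look-alike of the part that bears lid_knob alone.

How it is judged (in metres and radians):
On the way, in this order (a step that is already met when the one before it is completed fails the run):
1. the saucepan, its lid still on, stands centred over the small burner (horizontal distance between pan_mid and burner_small below 0.03 m and height (world z) of pan_mid below 0.0985 m and linear speed of saucepan below 0.03 m/s and distance between lid_rim and pan_rim below 0.012 m), for 0.2 s.
2. the lid is lifted clear of the pan (z of lid_rim in the frame of pan_rim above 0.03 m and contact force between lid and saucepan below 0.1 N and contact force between lid and the fingers above 0.5 N), for 0.2 s.
At the end, for the whole second after the job is handed in: The saucepan rests level on the pan supports within 30 mm of the small burner's axis; the lid is held in the fingers, touching nothing else, its rim 60 to 150 mm above the pan's rim, centred over the pan within 35 mm, level within 7 degrees and still through the last second (horizontal distance between pan_mid and burner_small below 0.03 m and height (world z) of pan_mid below 0.0985 m and angle between pan_mid's own z axis and vertical below 0.06 rad and linear speed of saucepan below 0.02 m/s and z of lid_rim in the frame of pan_rim between 0.06 and 0.15 m and horizontal distance between lid_rim and pan_rim below 0.035 m and angle between lid_rim's own z axis and vertical below 0.12 rad and linear speed of lid below 0.03 m/s and angular speed of lid below 0.2 rad/s and contact force between lid and the fingers above 0.5 N and contact force between lid and saucepan below 0.1 N); the arm keeps its last pose, push and grip.
It fails at once if the saucepan is lifted off the pan supports (by more than 8 mm) or tipped by more than 6 degrees (height (world z) of pan_mid above 0.1005 m or angle between pan_mid's own z axis and vertical above 0.105 rad).
It fails at once if the lid is tipped by more than 20 degrees (angle between lid_rim's own z axis and vertical above 0.35 rad).
It fails at once if another thing is moved by more than 30 mm (distance of any of frying_pan_rim, milk_pan_rim, mug_black, cup_white, tumbler_steel, glass_ribbed, wooden_spoon from where it was at the start of the episode above 0.03 m).
It also fails if it takes over 45 s, if anything falls off the work surface, if the arm or the gripper's body presses on something with over 40 N, if the wrist force passes 120 N, or if a joint passes its speed limit or range.

ROBOT

A 7-joint arm with a two-finger parallel gripper is mounted at the origin on the work surface. World frame = base frame: x ahead of the robot, y to its left, z up, the work surface at z = 0. Lengths are in mm, angles in rad, forces in N, time in s.
With the tool pointing down it reaches from about 425 to 800 mm from the base axis. Payload 8.3 kg.
Tool frame: the origin (TCP) lies midway between the tips of the shut fingers; the grasp point (between the pads) lies 19 mm behind it; x points along the fingers, y is the direction in which the jaws open and shut, and the axes are right-handed (so a half turn about x gives the same grasp; the last joint's range is limited). The gripper opens to 85 mm and grips with 20 to 120 N. Pads are 22 mm wide; open, the fingers measure 114 mm over their backs; the gripper's body (76 mm by 85 mm) begins 54 mm behind the grasp point. The pads swing forward as they close: fully open they stand 13 mm farther back than shut.
Start: joints at [-1.348, 0.383, 0.016, 1.37, -0.006, 1.388, -0.046], TCP at [176.151, 599.645, 231.279] pointing down, gripper open.
Joint ranges: [-2.95, 2.95], [-0.25, 2.06], [-1.52, 1.56], [0.18, 2.33], [-1.44, 4.58], [0.02, 2.06], [-3.01, 3.01]. Speed limits (rad/s): [2.39, 2.39, 3.01, 3.01, 3.14, 3.14, 3.14].

INTERFACE

Orientations are given as a unit quaternion [w, x, y, z].
In Python, from bench import ctrl, optics, sign_off gives the robot as it stands. The module is installed in compiled form; this text tells all that it offers.
- The arm moves only by the tool servo_tool, never from a script. Its arguments are lists of equal length, an entry for each row: "delta_pos": the shift along the tool's x, y, z in cm, a list of three; "rotation": the turn, a rotation vector about the tool's x, y, z in rad, a list of three; "hand": the finger opening in cm, from 0 to 8.54. A call has 1 to 5 rows; each row is the pose to reach, as a shift and turn from the pose commanded when the call began, along the tool's axes at that moment; what a row does not reach only later rows make up. A row lasts 1/12 s, in which the tool goes at most 41.7 mm and 7.16 degrees, less where a joint would pass 70% of its speed; a pose out of reach is approached as far as the arm can. A call with a gripper value outside its range is refused whole. The fingers move at their own pace and stop on an object; the grip force is fixed at half the most. Time passes only in rows, so rows that repeat a pose let the fingers close. It gives the time, the measured TCP pose, the force and the opening at its end, in the units of the state.
- ctrl.get_state(): the state, without advancing time (a new reading comes with each control period).
- optics.read_camera(name): name is "side" or "top" or "wrist"; returns a dict with "frame" (420x560x3 uint8, red, green, blue), "fx", "fy", "cx", "cy" (pixels), "k1" (the pictures are not rectified: a ray, as slopes to the right and down, at radius r is drawn at 1 + k1 r^2 times it, then the intrinsics apply), "extrinsics" (4x4, takes a point from camera to world coordinates). Camera axes: x right, y down, z forward; pixel columns grow to the right and rows downward; lengths in mm; the calibration is good to about 2 mm. A picture is of the moment at which its call begins. There is no depth.
- sign_off(): hands the job in, once; it reports no verdict.
The state is a dict: "time_s": time; "joints": joint angles; "dq": joint speeds; "joint_torque": joint torques, N m; "eef_pos": TCP position; "eef_rot": TCP orientation; "contact_force": force on the tool from outside, world axes, zero at the start; "ft_torque": the same for the moment, N m; "finger_gap": finger opening in mm.
Only numpy, scipy, OpenCV 4.12 (cv2) and the standard library are available. Lean on these libraries where they do the work, as an engineer would, in place of code of your own. Each camera call takes 0.05 s, during which the arm holds its last target.

## Working session

There is one attempt and no reset: what is moved stays moved. The work goes in short steps, Python scripts to look and compute and a tool call to move; the robot and the scene stay as the last step left them, time stands still between calls to the robot, and variables do not carry over. Pictures are saved under pics/ and viewed, and the job is handed in when it is done.

Besides the shell and the picture viewer there is one more tool, called after "Call:" as name(argument=value, ...) on one line, values as JSON. servo_tool: Moves the arm, as the interface text tells. Its arguments: {"type":"object","properties":{"delta_pos":{"type":"array","items":{"type":"array","items":{"type":"number"}}},"rotation":{"type":"array","items":{"type":"array","items":{"type":"number"}}},"hand":{"type":"array","items":{"type":"number"}}},"required":["delta_pos","rotation","hand"]}

```bash
mkdir -p pics
cat > h.py <<'E'
import numpy as np, cv2
from bench import ctrl, optics
from scipy.spatial.transform import Rotation as R
def cam(n,fn=None):
    c=optics.read_camera(n)
    if fn: cv2.imwrite('pics/'+fn,c['frame'][:,:,::-1])
    return c
def und(c,uv):
    K=np.array([[c['fx'],0,c['cx']],[0,c['fy'],c['cy']],[0,0,1.]])
    return cv2.undistortPoints(np.array(uv,float).reshape(-1,1,2),K,np.array([c['k1'],0,0,0.])).reshape(-1,2)
def rays(c,uv):
    E=np.array(c['extrinsics']); d=np.c_[und(c,uv),np.ones(len(np.reshape(uv,(-1,2))))]
    return E[:3,3],d@E[:3,:3].T
def onz(c,uv,z):
    o,d=rays(c,uv); return o+d*((z-o[2])/d[:,2])[:,None]
def proj(c,P):
    E=np.array(c['extrinsics']);K=np.array([[c['fx'],0,c['cx']],[0,c['fy'],c['cy']],[0,0,1.]])
    T=np.linalg.inv(E); return cv2.projectPoints(np.array(P,float).reshape(-1,1,3),cv2.Rodrigues(T[:3,:3])[0],T[:3,3],K,np.array([c['k1'],0,0,0.]))[0].reshape(-1,2)
E
python3 - <<'E'
from h import *
for n in ['top','side','wrist']:
    c=cam(n,n+'0.png'); print(n,c['fx'],c['cx'],c['cy'],c['k1'],np.round(c['extrinsics'],3).tolist())
s=ctrl.get_state(); print(s)
E
```

```text
top 383.09533232830034 280.4392381474464 209.86940694390688 -0.08813097520915532 [[-0.025, -0.98, 0.196, 277.586], [-1.0, 0.027, 0.011, -18.123], [-0.016, -0.196, -0.98, 1252.122], [0.0, 0.0, 0.0, 1.0]]
side 391.50340978181947 277.5336960423783 212.83424815164952 -0.01849632924670203 [[0.892, -0.241, 0.382, 1.16], [-0.451, -0.438, 0.777, -1007.31], [-0.02, -0.866, -0.5, 789.514], [0.0, 0.0, 0.0, 1.0]]
wrist 365.34385520356267 274.34537978939136 207.39631110817425 0.02838280439569997 [[0.282, 0.907, 0.312, 95.444], [0.959, -0.266, -0.094, 623.805], [-0.002, 0.325, -0.946, 373.162], [0.0, 0.0, 0.0, 1.0]]
{'time_s': 0.15, 'joints': array([-1.34791865,  0.38405081,  0.01636977,  1.3708881 , -0.00628005,
        1.38818022, -0.04651462]), 'dq': array([-1.63564801e-03, -3.24762119e-03,  6.61668846e-04, -2.38708598e-03,
       -2.09406158e-03, -4.36899173e-05,  1.02079383e-03]), 'joint_torque': array([ 2.38748427e-03, -6.28154039e+01,  8.45480058e-01, -3.72167444e+01,
        1.65660999e-02,  1.10517864e-02,  6.95754170e-05]), 'eef_pos': array([176.04795765, 599.30427842, 230.51608523]), 'eef_rot': array([ 0.69983867,  0.10015558,  0.69996778, -0.10119196]), 'contact_force': array([-0.73077131,  0.17843018,  0.46731534]), 'ft_torque': array([ 0.02913226,  0.00429877, -0.01454061]), 'finger_gap': 85.41622241957103}
```

View pics/top0.png

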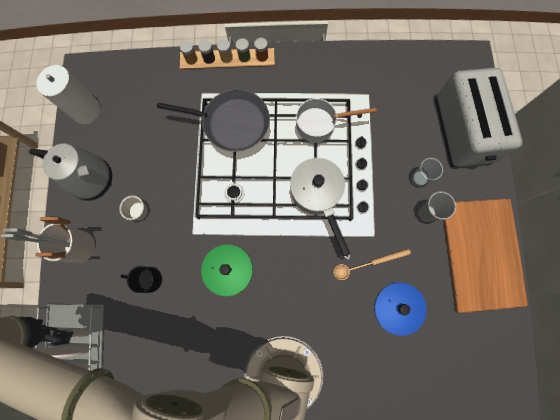

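View pics/side0.png

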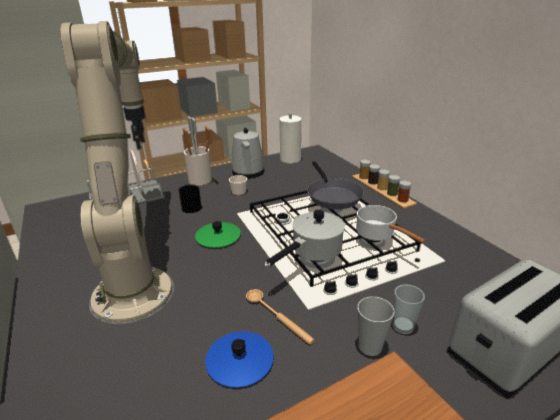

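View pics/wrist0.png

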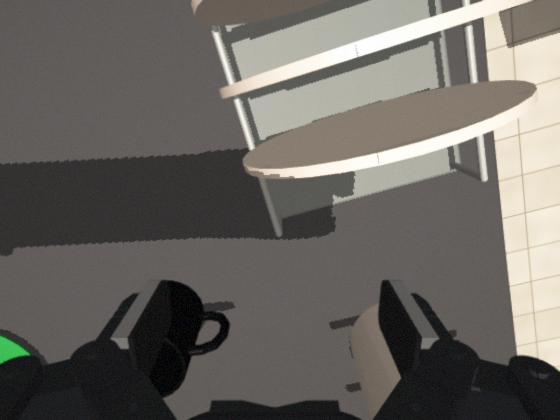

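Run:
```python
from h import *
c=cam('top'); f=c['frame']; s=cam('side')
x=cv2.resize(f[70:270,180:430],None,fx=3,fy=3,interpolation=cv2.INTER_CUBIC)[:,:,::-1]
cv2.imwrite('pics/topcrop.png',x)
x=cv2.resize(s['frame'][170:310,230:430],None,fx=4,fy=4,interpolation=cv2.INTER_CUBIC)[:,:,::-1]
cv2.imwrite('pics/sidecrop.png',x)
# hob white corners
hsv=cv2.cvtColor(f,cv2.COLOR_RGB2HSV)
m=((hsv[...,2]>205)&(hsv[...,1]<30)).astype(np.uint8); m[:85]=0;m[245:]=0;m[:,:185]=0;m[:,385:]=0
p=cv2.findNonZero(m); r=cv2.boxPoints(cv2.minAreaRect(p)); print(r); print(onz(c,r,8))
print(onz(c,[[318,181]],50+85+39))
print(onz(c,[[233,192]],8+15))
```

```text
[[192.81029 233.36801]
 [194.559    91.72294]
 [374.7414   93.94742]
 [372.99268 235.5925 ]]
[[ 455.83891099  287.26098229    8.        ]
 [ 968.44857046  294.12781914    8.        ]
 [ 938.50173347 -350.07384013    8.        ]
 [ 432.57040563 -304.65175007    8.        ]]
[[ 576.29737515 -117.28086003  174.        ]]
[[588.63176788 151.71163474  23.        ]]
```

View pics/topcrop.png

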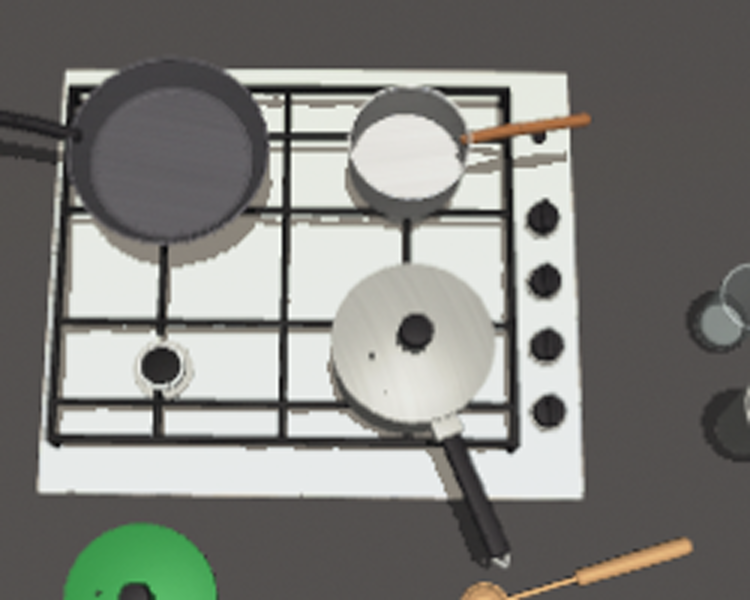

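View pics/sidecrop.png

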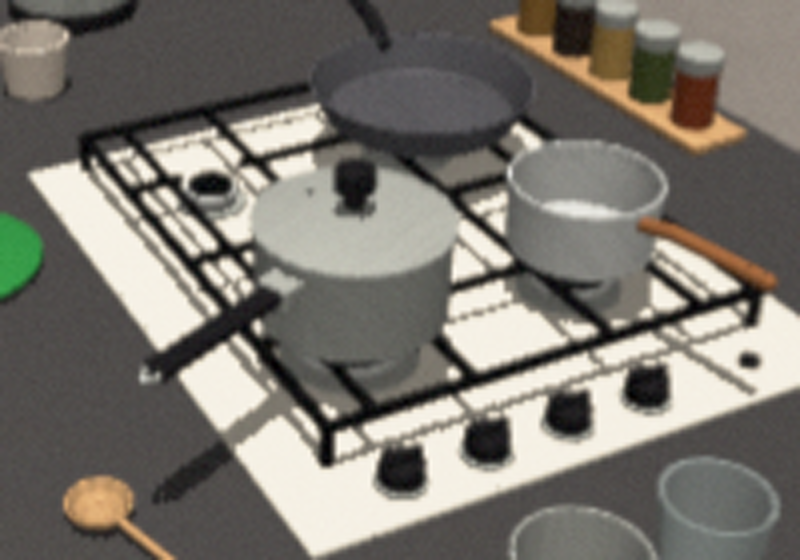

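```bash
cat >> h.py <<'E'
def tc(U): return (np.array(U,float)+.5)/3-.5+[180,70]
def sc(U): return (np.array(U,float)+.5)/4-.5+[230,170]
def tri(c1,u1,c2,u2):
    (o1,d1),(o2,d2)=rays(c1,[u1]),rays(c2,[u2]); d1=d1[0];d2=d2[0]
    a=np.linalg.lstsq(np.c_[d1,-d2],o2-o1,rcond=None)[0]; p=o1+d1*a[0];q=o2+d2*a[1]
    return (p+q)/2,np.linalg.norm(p-q)
E
python3 - <<'E'
from h import *
c=cam('top'); s=cam('side'); f=c['frame']
H=onz(c,tc([[38,492],[583,497],[568,73],[65,70]]),8); print('hob corners',H.round(1).tolist()); 
ctr=H.mean(0); a=np.arctan2(*( (H[3]+H[2]-H[0]-H[1])[[1,0]])); b=np.arctan2(*(H[0]-H[1])[[0,1]])
print('ctr',ctr,'yaw',a,-b, 'sizes',np.linalg.norm(H[3]-H[0]),np.linalg.norm(H[1]-H[0]))
Rz=R.from_euler('z',(a-b)/2).as_matrix()
print('small?',ctr+Rz@[-115,165,0],'big',ctr+Rz@[-115,-105,0])
print('cap tri',tri(c,tc([160,364]),s,sc([210,185])), onz(c,tc([[160,364]]),26))
# knob by mask
hsv=cv2.cvtColor(f,cv2.COLOR_RGB2HSV)
m=(hsv[...,2]<70).astype(np.uint8); m2=np.zeros_like(m); m2[168:194,306:332]=m[168:194,306:332]
n,l,st,ce=cv2.connectedComponentsWithStats(m2); 
for i in range(1,n):
  if st[i,4]>20: print('knob',ce[i],st[i]); print(onz(c,[ce[i]],180))
g=s['frame'].max(2); m=np.zeros_like(g); m[205:225,310:328]=(g[205:225,310:328]<70)
n,l,st,ce=cv2.connectedComponentsWithStats(m)
for i in range(1,n):
  if st[i,4]>20: print('knobside',ce[i],st[i]); 
print('lid rim left/right in top', onz(c,tc([[331,344],[495,344],[413,263],[413,424]]),135))
print('handle',onz(c,tc([[452,436],[497,558]]),50+42.5+23.5+7), 'side tip',tri(c,tc([447,430]),s,sc([280,290])),tri(c,tc([498,562]),s,sc([150,370])))
E
```

```text
hob corners [[454.9, 288.8, 8.0], [433.3, -308.0, 8.0], [938.7, -329.5, 8.0], [962.2, 269.3, 8.0]]
ctr [697.27521813 -19.82733383   8.        ] yaw -0.04039171290014399 -0.0361029323763227 sizes 507.7028293109587 597.2562700974571
small? [588.66859191 149.44936492   8.        ] big [ 578.34433238 -120.35317336    8.        ]
cap tri (array([590.88783324, 151.50984843,  25.63726307]), np.float64(1.0055465955363303)) [[591.28175063 151.29985739  26.        ]]
knob [317.9  180.35] [313 175  11  12 100]
[[ 576.59388865 -116.5272699   180.        ]]
knobside [320.18918919 205.78378378] [310 205  18   4  37]
knobside [318.40952381 215.18095238] [314 210  10  13 105]
lid rim left/right in top [[ 579.0871145   -36.06529056  135.        ]
 [ 574.49944506 -200.82554754  135.        ]
 [ 662.20356137 -122.25164361  135.        ]
 [ 494.93542791 -114.7891176   135.        ]]
handle [[ 483.97952801 -154.25093558  123.        ]
 [ 361.29112959 -192.47163108  123.        ]] side tip (array([ 493.04407675, -150.97509964,  116.03190471]), np.float64(3.196635812553245)) (array([ 360.74532506, -195.21861967,  117.16314257]), np.float64(6.2844040506581536))
```

Run:
```python
from h import *
c=cam('top'); f=c['frame']
x=cv2.resize(f[190:270,300:380],None,fx=7,fy=7,interpolation=cv2.INTER_CUBIC)
x=np.clip(x.astype(float)*1.8,0,255).astype(np.uint8)
cv2.imwrite('pics/handle.png',x[:,:,::-1])
m=(f.max(2)<48).astype(np.uint8)
for r in range(212,258,4): 
  print(r,[int(v) for v in f[r,318:354].max(1)])
s=ctrl.get_state(); q=s['eef_rot']; M=R.from_quat(q,scalar_first=True).as_matrix(); print(M.round(3))
pan=np.array([577,-118.5,135])
print('lid ctr proj',proj(c,[[577,-118.5,135],[577,-118.5,185]]))
```

```text
212 [71, 71, 72, 72, 69, 93, 185, 220, 219, 219, 218, 217, 216, 214, 214, 212, 196, 234, 234, 234, 234, 234, 234, 234, 234, 234, 234, 234, 234, 231, 202, 125, 49, 54, 58, 160]
216 [60, 60, 60, 59, 52, 52, 60, 102, 161, 120, 66, 61, 55, 49, 45, 44, 62, 91, 89, 96, 127, 126, 125, 126, 126, 125, 126, 125, 126, 125, 114, 68, 44, 50, 60, 161]
220 [216, 216, 216, 211, 141, 140, 141, 140, 141, 134, 66, 42, 55, 59, 53, 50, 44, 69, 155, 217, 208, 141, 141, 159, 217, 217, 217, 216, 214, 214, 190, 56, 37, 132, 220, 234]
224 [234, 234, 234, 234, 234, 233, 211, 140, 141, 140, 138, 116, 33, 51, 65, 58, 54, 50, 59, 127, 218, 234, 234, 234, 234, 234, 234, 234, 234, 234, 234, 234, 234, 234, 234, 234]
228 [234, 234, 234, 234, 234, 234, 234, 229, 141, 140, 141, 140, 134, 75, 37, 56, 62, 59, 54, 50, 57, 143, 234, 234, 234, 234, 234, 234, 234, 234, 234, 234, 234, 234, 234, 234]
232 [234, 234, 234, 234, 234, 235, 234, 234, 234, 228, 142, 141, 142, 141, 133, 65, 45, 63, 62, 58, 54, 50, 78, 172, 234, 235, 234, 235, 235, 234, 234, 234, 235, 234, 234, 234]
236 [122, 122, 120, 121, 121, 122, 126, 150, 151, 151
[... 313 characters left out ...]
84, 84, 84, 84, 80, 46, 48, 47, 47, 43, 32, 44, 63, 66, 63, 59, 54, 47, 56, 84, 84, 83, 83, 83, 84, 84]
248 [85, 84, 84, 84, 84, 83, 85, 85, 84, 84, 84, 84, 84, 84, 83, 78, 48, 46, 47, 47, 48, 45, 35, 46, 61, 65, 63, 59, 54, 51, 72, 83, 85, 84, 83, 85]
252 [84, 84, 83, 83, 83, 84, 84, 84, 83, 84, 84, 84, 84, 85, 84, 84, 82, 72, 48, 47, 48, 47, 46, 41, 37, 58, 71, 66, 62, 58, 51, 54, 75, 84, 84, 83]
256 [84, 83, 84, 84, 83, 84, 83, 83, 84, 84, 85, 84, 85, 84, 84, 84, 83, 84, 77, 48, 48, 47, 57, 71, 46, 66, 139, 180, 111, 90, 153, 179, 83, 83, 84, 84]
[[-0.     0.282  0.959]
 [-0.     0.959 -0.282]
 [-1.    -0.    -0.   ]]
lid ctr proj [[317.36587311 184.25495942]
 [318.71361135 179.72587328]]
```

View pics/handle.png

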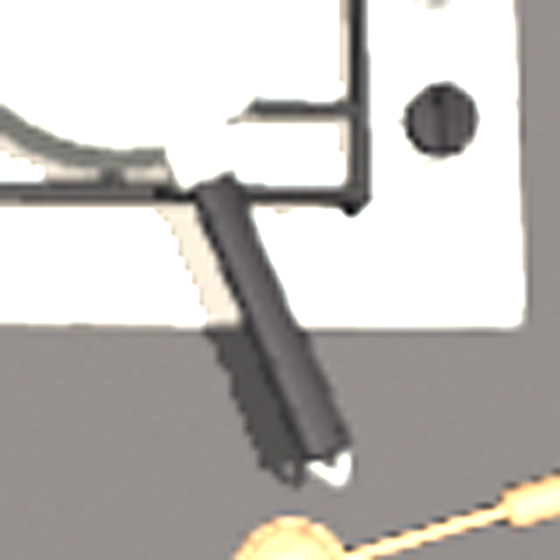

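Run:
```python
from h import *
c=cam('top')
P=onz(c,[[333.8,224],[346.2,252]],123); print(P); d=P[0]-P[1]; d/=np.linalg.norm(d); print(d,np.degrees(np.arctan2(d[1],d[0])))
for pan in ([577,-118.5,123],[577,-117,123]):
  v=np.array(pan)-P[1]; print(np.cross(d,v)[2], v@d, np.array(pan)-125*d)
# TCP goals
```

```text
[[ 456.4132529  -163.24548026  123.        ]
 [ 371.98032812 -195.61366916  123.        ]]
[0.93373786 0.35795756 0.        ] 20.9748154039897
-1.384388346860277 219.0380498892065 [ 460.2827677  -163.24469448  123.        ]
0.01621844076031209 219.57498622292877 [ 460.2827677  -161.74469448  123.        ]
```

```bash
cat > plan.py <<'E'
import sys,json
from h import *
# usage: goto(pos(mm), yaw of tool-y (deg), n rows, hand cm, arc)
def goto(pos,yaw,n=5,hand=8.5,arc=False,st=None):
    s=st or ctrl.get_state(); p0=s['eef_pos']; M=R.from_quat(s['eef_rot'],scalar_first=True)
    y=np.radians(yaw); Y=np.array([np.cos(y),np.sin(y),0]); X=np.array([0,0,-1.]); Mt=R.from_matrix(np.c_[X,Y,np.cross(X,Y)])
    rv=(M.inv()*Mt).as_rotvec(); pos=np.array(pos,float); D=[];RV=[]
    for i in range(1,n+1):
        t=i/n
        if arc:
            a0,a1=[np.arctan2(v[1],v[0]) for v in (p0,pos)]; r0,r1=[np.hypot(*v[:2]) for v in (p0,pos)]
            a=a0+(a1-a0)*t; r=r0+(r1-r0)*t; p=np.array([r*np.cos(a),r*np.sin(a),p0[2]+(pos[2]-p0[2])*t])
        else: p=p0+(pos-p0)*t
        D.append((M.inv().apply(p-p0)/10).round(2).tolist()); RV.append((rv*t).round(3).tolist())
    print(json.dumps(dict(delta_pos=D,rotation=RV,hand=[hand]*n)))
    print('step mm',np.linalg.norm(np.diff(np.array(D),axis=0),axis=1).max()*10 if n>1 else 0,'rot/row deg',np.degrees(np.linalg.norm(rv))/n)
E
python3 - <<'E'
from plan import *
a=np.radians(73.6-18.6)
goto([570*np.cos(a),570*np.sin(a),240],73.6-28.6,5,arc=True)
E
```

```text
{"delta_pos": [[-0.18, -1.23, 3.99], [-0.35, -2.71, 7.82], [-0.53, -4.42, 11.48], [-0.7, -6.35, 14.94], [-0.88, -8.48, 18.21]], "rotation": [[0.1, -0.0, 0.0], [0.2, -0.0, 0.0], [0.3, -0.0, 0.0], [0.4, -0.0, 0.0], [0.5, -0.0, 0.0]], "hand": [8.5, 8.5, 8.5, 8.5, 8.5]}
step mm 41.0952552005703 rot/row deg 5.7255315852429645
```

Call:
servo_tool(delta_pos=[[-0.18,-1.2,3.9],[-0.35,-2.7,7.8],[-0.53,-4.4,11.5],[-0.7,-6.35,14.9],[-0.9,-8.5,18.2]], rotation=[[0.1,0,0],[0.2,0,0],[0.3,0,0],[0.4,0,0],[0.5,0,0]], hand=[8.5,8.5,8.5,8.5,8.5])

```text
time_s: 0.87
eef_pos: [328.4, 465.3, 240.3]
eef_rot: [0.653, 0.273, 0.652, -0.272]
contact_force: [1.6, 1.1, 0.4]
finger_gap: 84.9
```

Run:
```python
from plan import *
print(ctrl.get_state()['joints'].round(2))
a=np.radians(36)
goto([530*np.cos(a),530*np.sin(a),240],16,5,arc=True)
```

```text
[-1.16  0.26  0.18  1.52 -0.05  1.37 -0.2 ]
{"delta_pos": [[0.01, -0.25, 3.78], [0.01, -0.75, 7.49], [0.02, -1.49, 11.1], [0.03, -2.47, 14.61], [0.03, -3.67, 17.99]], "rotation": [[0.1, -0.0, -0.0], [0.2, -0.0, -0.0], [0.3, -0.0, -0.0], [0.4, -0.0, -0.0], [0.5, -0.0, -0.0]], "hand": [8.5, 8.5, 8.5, 8.5, 8.5]}
step mm 37.43541104355608 rot/row deg 5.7329529984860335
```

Call:
servo_tool(delta_pos=[[0,-0.25,3.8],[0,-0.75,7.5],[0,-1.5,11.1],[0,-2.5,14.6],[0,-3.7,18.0]], rotation=[[0.1,0,0],[0.2,0,0],[0.3,0,0],[0.4,0,0],[0.5,0,0]], hand=[8.5,8.5,8.5,8.5,8.5])

```text
time_s: 1.28
eef_pos: [428.9, 311.6, 240.5]
eef_rot: [0.565, 0.426, 0.565, -0.425]
contact_force: [0.2, 0.7, 0.0]
finger_gap: 85.4
```

Run:
```python
from plan import *
print(ctrl.get_state()['joints'].round(2))
a=np.radians(16)
goto([510*np.cos(a),510*np.sin(a),240],-13,5,arc=True)
```

```text
[-0.99  0.17  0.34  1.63 -0.06  1.35 -0.36]
{"delta_pos": [[0.01, 0.75, 3.63], [0.02, 1.25, 7.28], [0.03, 1.48, 10.92], [0.03, 1.46, 14.55], [0.04, 1.18, 18.13]], "rotation": [[0.101, -0.0, -0.0], [0.203, -0.0, -0.0], [0.304, -0.0, -0.0], [0.405, -0.0, -0.0], [0.507, -0.0, -0.0]], "hand": [8.5, 8.5, 8.5, 8.5, 8.5]}
step mm 36.8410097581486 rot/row deg 5.804321913352762
```

Call:
servo_tool(delta_pos=[[0,0.75,3.6],[0,1.25,7.3],[0,1.5,10.9],[0,1.45,14.5],[0,1.2,18.1]], rotation=[[0.1,0,0],[0.2,0,0],[0.3,0,0],[0.4,0,0],[0.5,0,0]], hand=[8.5,8.5,8.5,8.5,8.5])

```text
time_s: 1.7
eef_pos: [490.8, 141.3, 240.5]
eef_rot: [0.442, 0.552, 0.442, -0.552]
contact_force: [0.0, -0.7, 0.5]
finger_gap: 85.5
```

Run:
```python
from plan import *
print(ctrl.get_state()['joints'].round(2))
a=np.radians(-2)
goto([500*np.cos(a),500*np.sin(a),240],-41,5,arc=True)
```

```text
[-0.81  0.13  0.52  1.68 -0.07  1.34 -0.5 ]
{"delta_pos": [[0.01, 1.26, 2.96], [0.02, 2.33, 5.99], [0.03, 3.19, 9.06], [0.04, 3.86, 12.17], [0.05, 4.33, 15.3]], "rotation": [[0.099, -0.0, -0.0], [0.198, -0.0, -0.0], [0.297, -0.0, -0.0], [0.396, -0.0, -0.0], [0.496, -0.001, -0.0]], "hand": [8.5, 8.5, 8.5, 8.5, 8.5]}
step mm 32.133938445201515 rot/row deg 5.678331413855834
```

Call:
servo_tool(delta_pos=[[0,1.25,2.95],[0,2.3,6.0],[0,3.2,9.1],[0,3.85,12.2],[0,4.3,15.3]], rotation=[[0.1,0,0],[0.2,0,0],[0.3,0,0],[0.4,0,0],[0.5,0,0]], hand=[8.5,8.5,8.5,8.5,8.5])

```text
time_s: 2.12
eef_pos: [499.7, -17.4, 240.5]
eef_rot: [0.292, 0.644, 0.292, -0.644]
contact_force: [1.4, -0.6, 0.4]
finger_gap: 85.1
```

Run:
```python
from plan import *
print(ctrl.get_state()['joints'].round(2))
goto([460,-162,240],-69.3,5,hand=6.0,arc=True)
```

```text
[-0.65  0.11  0.68  1.72 -0.07  1.34 -0.68]
{"delta_pos": [[0.01, 1.65, 2.55], [0.02, 3.14, 5.19], [0.03, 4.45, 7.9], [0.04, 5.59, 10.67], [0.05, 6.56, 13.49]], "rotation": [[0.098, -0.0, -0.0], [0.196, -0.0, -0.0], [0.294, -0.0, -0.0], [0.391, -0.0, -0.0], [0.489, -0.001, -0.0]], "hand": [6.0, 6.0, 6.0, 6.0, 6.0]}
step mm 30.314682911091133 rot/row deg 5.60758265555897
```

Call:
servo_tool(delta_pos=[[0,1.65,2.55],[0,3.15,5.2],[0,4.45,7.9],[0,5.6,10.7],[0,6.55,13.5]], rotation=[[0.1,0,0],[0.2,0,0],[0.295,0,0],[0.39,0,0],[0.49,0,0]], hand=[6,6,6,6,6])

```text
time_s: 2.53
eef_pos: [460.1, -162.1, 240.5]
eef_rot: [0.127, 0.696, 0.127, -0.695]
contact_force: [0.7, -0.4, -0.3]
finger_gap: 59.6
```

Run:
```python
from plan import *
print(ctrl.get_state()['joints'].round(2))
c=cam('wrist','w1.png')
print('proj handle',proj(c,[[460,-162,123],[577,-117.5,185],[371.98,-195.6,123]]))
goto([460,-162,98],-69.3,5,hand=6.0)
```

```text
[-0.51  0.08  0.84  1.75 -0.06  1.34 -0.86]
proj handle [[274.8983818  200.47495142]
 [274.6393492  -11.64725337]
 [275.27599389 308.41471901]]
{"delta_pos": [[2.86, -0.11, -0.1], [5.72, -0.22, -0.19], [8.57, -0.33, -0.29], [11.43, -0.44, -0.38], [14.29, -0.55, -0.48]], "rotation": [[-0.003, 0.0, -0.0], [-0.006, 0.0, -0.001], [-0.01, 0.0, -0.001], [-0.013, 0.0, -0.001], [-0.016, 0.0, -0.002]], "hand": [6.0, 6.0, 6.0, 6.0, 6.0]}
step mm 28.63861030147936 rot/row deg 0.18391285803938978
```

View pics/w1.png

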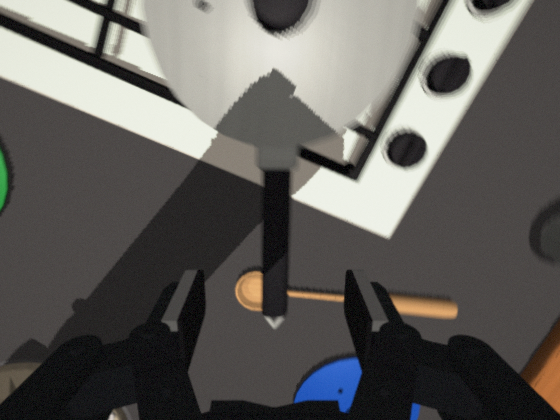

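Run:
```python
from plan import *
s=ctrl.get_state(); print(s['time_s'],s['eef_pos'],s['dq'].round(3))
goto([460,-162,98],-69.3,5,hand=6.0)
```

```text
2.5833 [ 457.25370459 -168.5306425   240.88765157] [-0.015 -0.005 -0.014 -0.009  0.004  0.005  0.085]
{"delta_pos": [[2.86, -0.11, -0.1], [5.72, -0.22, -0.19], [8.57, -0.33, -0.29], [11.43, -0.44, -0.38], [14.29, -0.55, -0.48]], "rotation": [[-0.003, 0.0, -0.0], [-0.006, 0.0, -0.001], [-0.01, 0.0, -0.001], [-0.013, 0.0, -0.001], [-0.016, 0.0, -0.002]], "hand": [6.0, 6.0, 6.0, 6.0, 6.0]}
step mm 28.63861030147936 rot/row deg 0.18391285803938978
```

Call:
servo_tool(delta_pos=[[2.0,-0.55,-0.5],[5,-0.55,-0.5],[8,-0.55,-0.5],[9,-0.55,-0.5],[9,-0.55,-0.5]], rotation=[[-0.016,0,0],[-0.016,0,0],[-0.016,0,0],[-0.016,0,0],[-0.016,0,0]], hand=[6,6,6,6,6])

```text
time_s: 3.0
eef_pos: [461.7, -153.0, 148.3]
eef_rot: [-0.134, -0.693, -0.135, 0.696]
contact_force: [1.0, -0.2, 0.8]
finger_gap: 60.1
```

Run:
```python
from plan import *
c=cam('wrist','w2.png'); c2=cam('side','s2.png')
s=ctrl.get_state(); print(s['time_s'],s['eef_pos'],s['dq'].round(3))
goto([460,-162,98],-69.3,5,hand=6.0)
```

```text
3.1 [ 463.74202391 -153.89373444  151.30324125] [-0.001 -0.018  0.006 -0.023 -0.001  0.    -0.002]
{"delta_pos": [[1.07, 0.12, 0.13], [2.13, 0.24, 0.26], [3.2, 0.37, 0.39], [4.26, 0.49, 0.52], [5.33, 0.61, 0.65]], "rotation": [[0.004, -0.0, -0.0], [0.008, -0.0, -0.0], [0.012, -0.0, -0.0], [0.016, -0.0, -0.0], [0.02, -0.0, -0.001]], "hand": [6.0, 6.0, 6.0, 6.0, 6.0]}
step mm 10.856795107212811 rot/row deg 0.23406705587231702
```

View pics/w2.png

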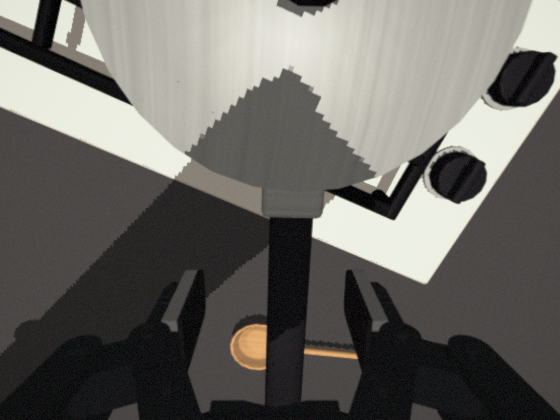

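View pics/s2.png

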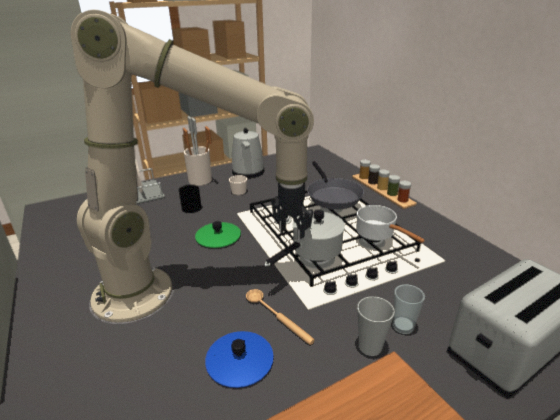

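Call:
servo_tool(delta_pos=[[1,0.3,0.3],[2.2,0.6,0.6],[3.6,0.6,0.6],[4.8,0.6,0.6],[5.3,0.6,0.6]], rotation=[[0.01,0,0],[0.02,0,0],[0.02,0,0],[0.02,0,0],[0.02,0,0]], hand=[6,6,6,6,6])

```text
time_s: 3.52
eef_pos: [459.9, -161.7, 96.8]
eef_rot: [0.127, 0.696, 0.127, -0.696]
contact_force: [-0.8, -0.3, 0.4]
finger_gap: 59.9
```

Call:
servo_tool(delta_pos=[[0,0,0],[0,0,0]], rotation=[[0,0,0],[0,0,0]], hand=[5,4])

```text
time_s: 3.68
eef_pos: [460.4, -161.8, 98.0]
eef_rot: [0.127, 0.696, 0.127, -0.695]
contact_force: [0.6, 0.3, 0.1]
finger_gap: 40.2
```

Run:
```python
from plan import *
c=cam('wrist','w3.png')
s=ctrl.get_state(); print(s['time_s'],s['eef_pos'],s['dq'].round(3),s['contact_force'],s['finger_gap'])
goto([460,-162,98],-69.3,1,hand=4)
```

```text
3.7333 [ 460.63564332 -161.78721242   98.20309215] [-0.004 -0.004  0.001 -0.003 -0.002 -0.001  0.001] [-0.48690715 -0.13563743  0.03538016] 39.90178445457261
{"delta_pos": [[0.02, -0.0, 0.07]], "rotation": [[0.0, -0.001, -0.001]], "hand": [4]}
step mm 0 rot/row deg 0.08305785719644074
```

View pics/w3.png

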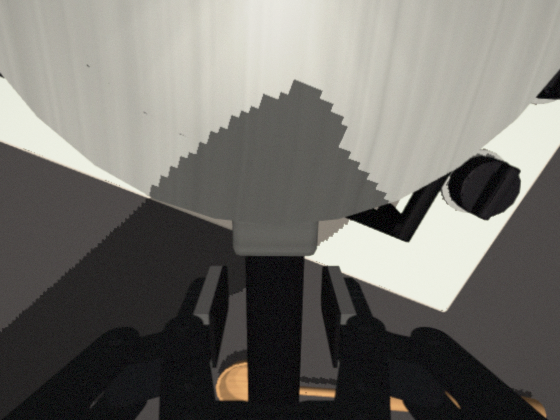

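Call:
servo_tool(delta_pos=[[0,0,0],[0,0,0],[0,0,0],[0,0,0],[0,0,0]], rotation=[[0,0,0],[0,0,0],[0,0,0],[0,0,0],[0,0,0]], hand=[3,2.4,1.9,1.5,1.5])

```text
time_s: 4.15
eef_pos: [460.6, -161.7, 98.1]
eef_rot: [0.127, 0.696, 0.127, -0.695]
contact_force: [-0.7, 0.3, 6.2]
finger_gap: 21.1
```

Run:
```python
from plan import *
c=cam('top','t3.png')
x=cv2.resize(c['frame'][70:270,180:430],None,fx=3,fy=3,interpolation=cv2.INTER_CUBIC)[:,:,::-1]
cv2.imwrite('pics/t3.png',x)
s=ctrl.get_state(); print(s['time_s'],s['eef_pos'],s['contact_force'],s['ft_torque'],s['finger_gap'])
M=R.from_quat(s['eef_rot'],scalar_first=True)
print('shift in tool', M.inv().apply([13,268,0])/10, s['joints'].round(2))
```

```text
4.2 [ 460.63989235 -161.70001809   98.14913187] [-0.63737092  0.63218767  6.11757158] [-0.0165615   0.20617285 -0.08229253] 21.33640586759064
shift in tool [-1.52684747e-03 -2.46059776e+01 -1.06993394e+01] [-0.43  0.26  0.81  1.94 -0.22  1.03 -0.73]
```

View pics/t3.png

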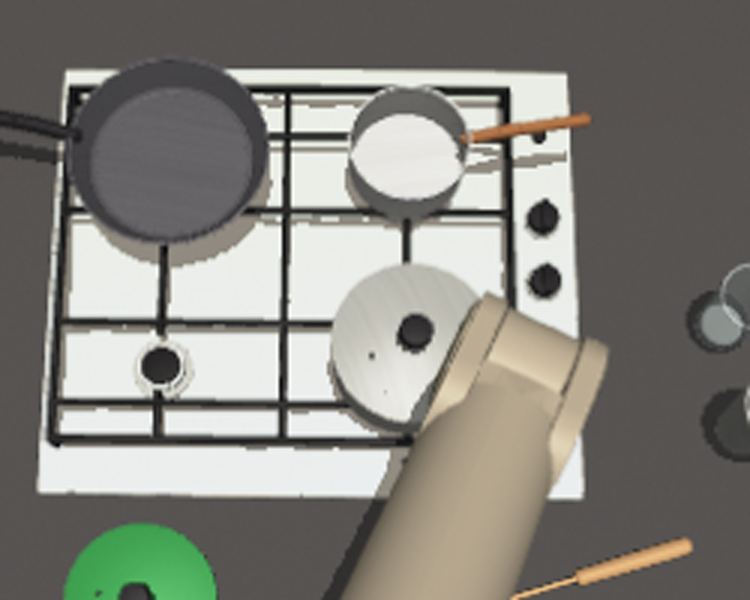

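Call:
servo_tool(delta_pos=[[-0.05,0,0],[-0.05,0,0]], rotation=[[0,0,0],[0,0,0]], hand=[1.5,1.5])

```text
time_s: 4.37
eef_pos: [460.4, -161.5, 98.2]
eef_rot: [0.127, 0.696, 0.127, -0.695]
contact_force: [0.8, 0.0, 2.1]
finger_gap: 20.6
```

Call:
servo_tool(delta_pos=[[-0.02,-0.2,-0.09],[-0.02,-0.7,-0.3],[-0.02,-1.4,-0.61],[-0.02,-2.2,-0.96],[-0.02,-3.0,-1.31]], rotation=[[0,0,0],[0,0,0],[0,0,0],[0,0,0],[0,0,0]], hand=[1.5,1.5,1.5,1.5,1.5])

```text
time_s: 4.78
eef_pos: [461.8, -128.1, 98.2]
eef_rot: [0.127, 0.696, 0.127, -0.696]
contact_force: [0.4, -3.5, 3.0]
finger_gap: 20.7
```

Call:
servo_tool(delta_pos=[[-0.02,-0.8,-0.35],[-0.02,-1.6,-0.7],[-0.02,-2.4,-1.05],[-0.02,-3.2,-1.4],[-0.02,-4.0,-1.74]], rotation=[[0,0,0],[0,0,0],[0,0,0],[0,0,0],[0,0,0]], hand=[1.5,1.5,1.5,1.5,1.5])

```text
time_s: 5.2
eef_pos: [463.7, -84.1, 98.2]
eef_rot: [-0.127, -0.695, -0.127, 0.696]
contact_force: [-0.2, -3.7, 1.4]
finger_gap: 20.7
```

Call:
servo_tool(delta_pos=[[0,-0.8,-0.35],[0,-1.6,-0.7],[0,-2.4,-1.05],[0,-3.2,-1.4],[0,-4.0,-1.74]], rotation=[[0,0,0],[0,0,0],[0,0,0],[0,0,0],[0,0,0]], hand=[1.5,1.5,1.5,1.5,1.5])

```text
time_s: 5.62
eef_pos: [465.8, -40.7, 98.2]
eef_rot: [-0.127, -0.695, -0.127, 0.696]
contact_force: [-0.2, -4.3, 2.3]
finger_gap: 21.1
```

Run:
```python
from plan import *
c=cam('top','t4.png'); cam('side','s4.png')
x=cv2.resize(c['frame'][70:270,180:430],None,fx=3,fy=3,interpolation=cv2.INTER_CUBIC)[:,:,::-1]
cv2.imwrite('pics/t4.png',x)
s=ctrl.get_state(); print(s['time_s'],s['eef_pos'],s['contact_force'],s['ft_torque'],s['finger_gap'])
```

```text
5.7167 [466.07715239 -39.05721303  98.15952111] [0.50273711 2.33603243 0.98929643] [ 0.34364323 -0.24713655  0.14807859] 21.051516862067167
```

View pics/t4.png

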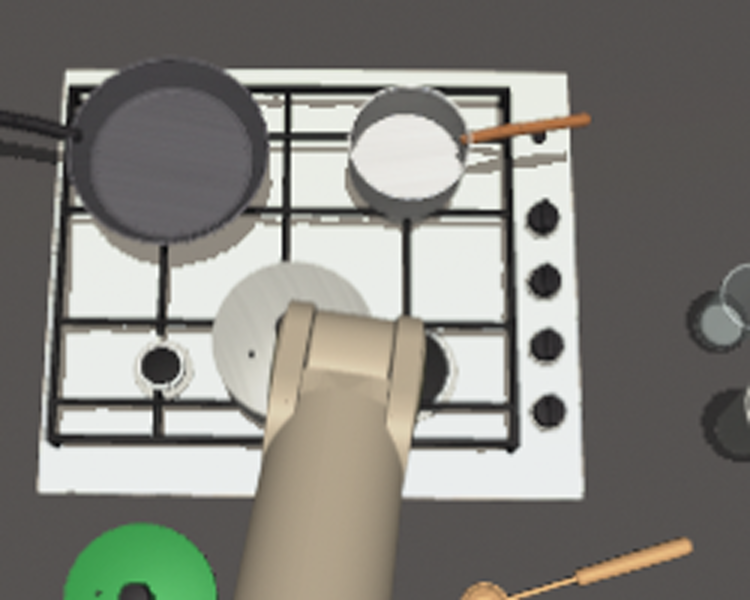

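View pics/s4.png

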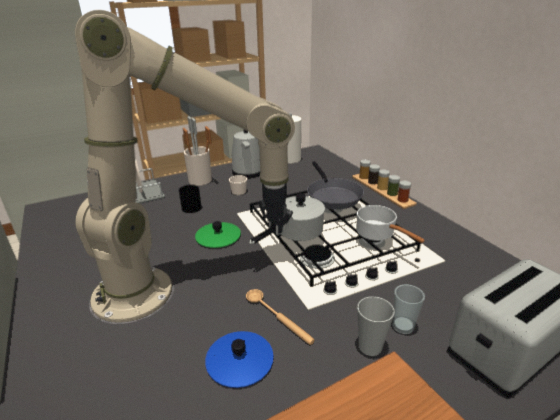

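Call:
servo_tool(delta_pos=[[0,-0.5,-0.22],[0,-1.3,-0.57],[0,-2.2,-0.96],[0,-3.1,-1.36],[0,-4.0,-1.75]], rotation=[[0,0,0],[0,0,0],[0,0,0],[0,0,0],[0,0,0]], hand=[1.5,1.5,1.5,1.5,1.5])

```text
time_s: 6.13
eef_pos: [468.0, 2.8, 98.2]
eef_rot: [-0.127, -0.696, -0.127, 0.696]
contact_force: [0.1, -3.4, 1.6]
finger_gap: 20.5
```

Call:
servo_tool(delta_pos=[[0,-0.9,-0.39],[0,-1.8,-0.79],[0,-2.7,-1.18],[0,-3.6,-1.57],[0,-4.5,-1.96]], rotation=[[0,0,0],[0,0,0],[0,0,0],[0,0,0],[0,0,0]], hand=[1.5,1.5,1.5,1.5,1.5])

```text
time_s: 6.55
eef_pos: [470.4, 52.1, 98.2]
eef_rot: [-0.127, -0.695, -0.127, 0.696]
contact_force: [0.6, -4.0, 2.9]
finger_gap: 20.8
```

Call:
servo_tool(delta_pos=[[0,-0.9,-0.39],[0,-1.8,-0.79],[0,-2.7,-1.18],[0,-3.5,-1.53],[0,-4.1,-1.8]], rotation=[[0,0,0],[0,0,0],[0,0,0],[0,0,0],[0,0,0]], hand=[1.5,1.5,1.5,1.5,1.5])

```text
time_s: 6.97
eef_pos: [472.7, 97.1, 98.1]
eef_rot: [-0.128, -0.695, -0.128, 0.696]
contact_force: [-0.7, -3.9, 2.8]
finger_gap: 21.5
```

Call:
servo_tool(delta_pos=[[0,-0.4,-0.17],[0,-0.6,-0.26],[0,-0.7,-0.3],[0,-0.7,-0.3]], rotation=[[0,0,0],[0,0,0],[0,0,0],[0,0,0]], hand=[1.5,1.5,1.5,1.5])

```text
time_s: 7.3
eef_pos: [473.1, 103.4, 98.2]
eef_rot: [-0.127, -0.696, -0.127, 0.696]
contact_force: [0.0, -1.7, 3.3]
finger_gap: 20.9
```

Run:
```python
from plan import *
c=cam('top'); sd=cam('side','s5.png')
x=cv2.resize(c['frame'][70:270,180:430],None,fx=3,fy=3,interpolation=cv2.INTER_CUBIC)[:,:,::-1]
cv2.imwrite('pics/t5.png',x)
s=ctrl.get_state(); print(s['time_s'],s['eef_pos'],s['contact_force'],s['ft_torque'],s['finger_gap'],s['joints'].round(2))
```

```text
7.4 [473.10489058 103.37206129  98.17925818] [-0.35200974 -1.50147637  2.43233962] [-0.33123927 -0.01899096 -0.33103569] 20.76249858995142 [-0.86  0.22  0.66  1.95 -0.16  1.02 -1.34]
```

View pics/t5.png

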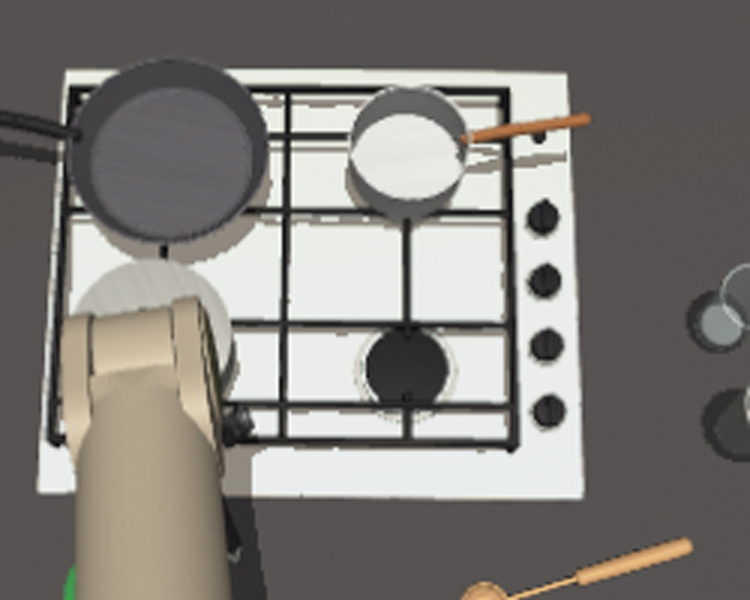

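View pics/s5.png

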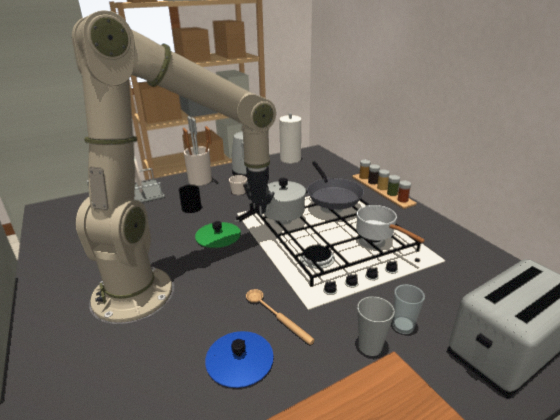

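Call:
servo_tool(delta_pos=[[0,0,0],[0,0,0],[0,0,0],[0,0,0],[0,0,0]], rotation=[[0,0,0],[0,0,0],[0,0,0],[0,0,0],[0,0,0]], hand=[3,4,5,6,6])

```text
time_s: 7.82
eef_pos: [473.0, 103.5, 98.1]
eef_rot: [-0.127, -0.695, -0.127, 0.696]
contact_force: [0.8, -0.7, 0.1]
finger_gap: 60.1
```

Call:
servo_tool(delta_pos=[[-2,0,0],[-5,0,0],[-8,0,0],[-11,0,0],[-13.5,0,0]], rotation=[[0,0,0],[0,0,0],[0,0,0],[0,0,0],[0,0,0]], hand=[6,6,6,6,6])

```text
time_s: 8.23
eef_pos: [473.3, 103.2, 235.3]
eef_rot: [0.127, 0.696, 0.127, -0.695]
contact_force: [1.9, -0.1, 0.3]
finger_gap: 60.2
```

Call:
servo_tool(delta_pos=[[-0.5,0,0],[-0.5,0,0],[-0.5,0,0]], rotation=[[0,0,0],[0,0,0],[0,0,0]], hand=[6,6,6])

```text
time_s: 8.48
eef_pos: [472.9, 103.5, 237.6]
eef_rot: [-0.127, -0.695, -0.127, 0.696]
contact_force: [-0.3, -0.1, -0.2]
finger_gap: 59.8
```

Run:
```python
from plan import *
w=cam('wrist','w6.png'); sd=cam('side')
x=cv2.resize(sd['frame'][140:280,190:390],None,fx=4,fy=4,interpolation=cv2.INTER_CUBIC)[:,:,::-1]
cv2.imwrite('pics/s6.png',x)
s=ctrl.get_state(); print(s['time_s'],s['eef_pos'],s['contact_force'],s['finger_gap'],s['joints'].round(2))
print(proj(w,[[589.5,147.6,185]]),proj(sd,[[589.5,147.6,185]]))
goto([589.5,147.6,240],-69.3,5,hand=6)
```

```text
8.5833 [472.3095192  103.28085884 236.73163832] [0.33850381 0.18636555 0.93561144] 60.24348701404445 [-0.91  0.07  0.67  1.76 -0.04  1.33 -1.44]
[[275.72760791 -12.33588032]] [[281.80889881 178.66401597]]
{"delta_pos": [[-0.07, 0.0, -2.51], [-0.14, 0.0, -5.01], [-0.21, 0.0, -7.52], [-0.29, 0.01, -10.02], [-0.36, 0.01, -12.53]], "rotation": [[0.0, 0.0, -0.0], [0.0, 0.001, -0.0], [0.0, 0.001, -0.0], [0.001, 0.002, -0.0], [0.001, 0.002, -0.0]], "hand": [6, 6, 6, 6, 6]}
step mm 25.109759058979435 rot/row deg 0.029716792953492426
```

View pics/w6.png

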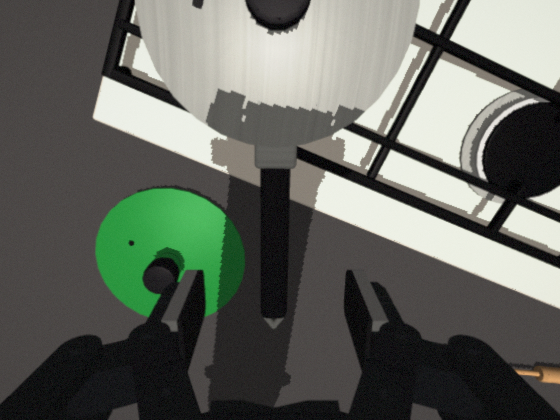

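View pics/s6.png

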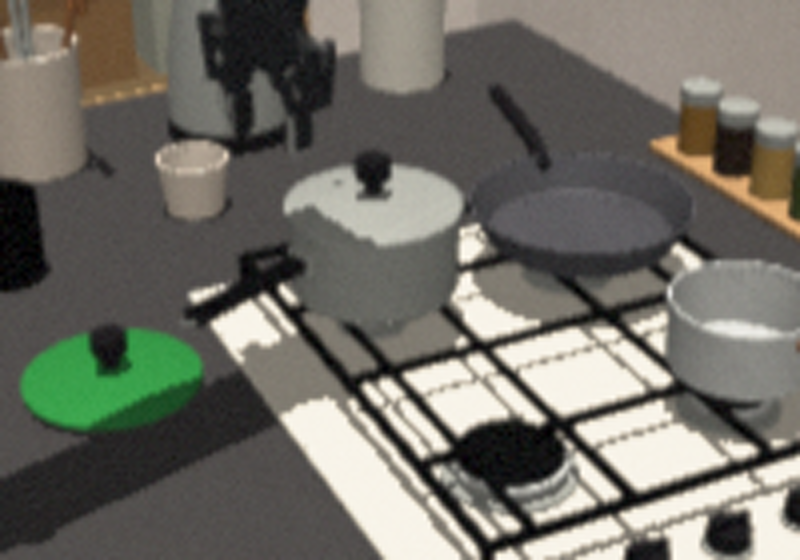

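Call:
servo_tool(delta_pos=[[-0.2,0,-2],[-0.4,0,-5],[-0.4,0,-8.5],[-0.4,0,-11.3],[-0.4,0,-12.5]], rotation=[[0,0,0],[0,0,0],[0,0,0],[0,0,0],[0,0,0]], hand=[6,6,6,6,6])

```text
time_s: 9.0
eef_pos: [591.5, 149.4, 239.3]
eef_rot: [-0.128, -0.694, -0.127, 0.697]
contact_force: [-2.2, 0.2, -0.9]
finger_gap: 59.8
```

Call:
servo_tool(delta_pos=[[0,0,0],[0,0,0],[0,0,0]], rotation=[[0,0,0],[0,0,0],[0,0,0]], hand=[6,6,6])

```text
time_s: 9.25
eef_pos: [589.2, 146.8, 241.2]
eef_rot: [-0.127, -0.695, -0.127, 0.696]
contact_force: [-0.7, 0.3, 0.2]
finger_gap: 59.9
```

Run:
```python
from plan import *
w=cam('wrist','w7.png'); sd=cam('side'); t=cam('top')
x=cv2.resize(sd['frame'][140:280,190:390],None,fx=4,fy=4,interpolation=cv2.INTER_CUBIC)[:,:,::-1]
cv2.imwrite('pics/s7.png',x)
x=cv2.resize(t['frame'][70:270,180:430],None,fx=3,fy=3,interpolation=cv2.INTER_CUBIC)[:,:,::-1]
cv2.imwrite('pics/t7.png',x)
s=ctrl.get_state(); print(s['time_s'],s['eef_pos'],s['contact_force'],s['finger_gap'],s['joints'].round(2))
print(proj(w,[[589.5,147.6,185],[589.5,147.6,174]]))
goto([589.5,147.6,156],-69.3,5,hand=6)
```

```text
9.4 [589.34020604 147.20462611 242.4179288 ] [ 0.25674766  0.05120247 -0.38988251] 59.75717576681155 [-0.79  0.39  0.68  1.43 -0.25  1.41 -1.32]
[[274.19633966 231.06886123]
 [274.18794244 224.14357633]]
{"delta_pos": [[1.73, -0.01, -0.01], [3.46, -0.01, -0.01], [5.19, -0.02, -0.02], [6.91, -0.02, -0.02], [8.64, -0.03, -0.03]], "rotation": [[0.0, -0.0, 0.0], [0.0, -0.0, 0.0], [0.0, -0.0, 0.0], [0.0, -0.0, 0.001], [0.0, -0.0, 0.001]], "hand": [6, 6, 6, 6, 6]}
step mm 17.300578025025644 rot/row deg 0.008068457402154724
```

View pics/w7.png

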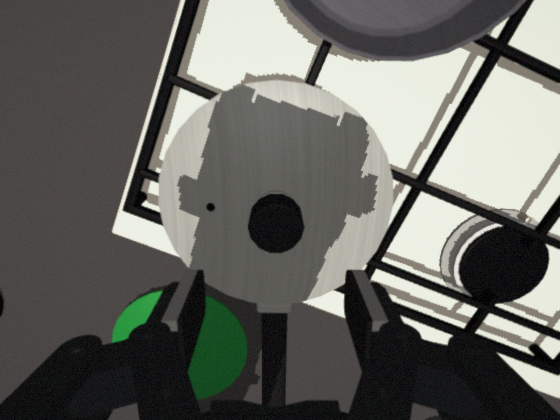

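View pics/s7.png

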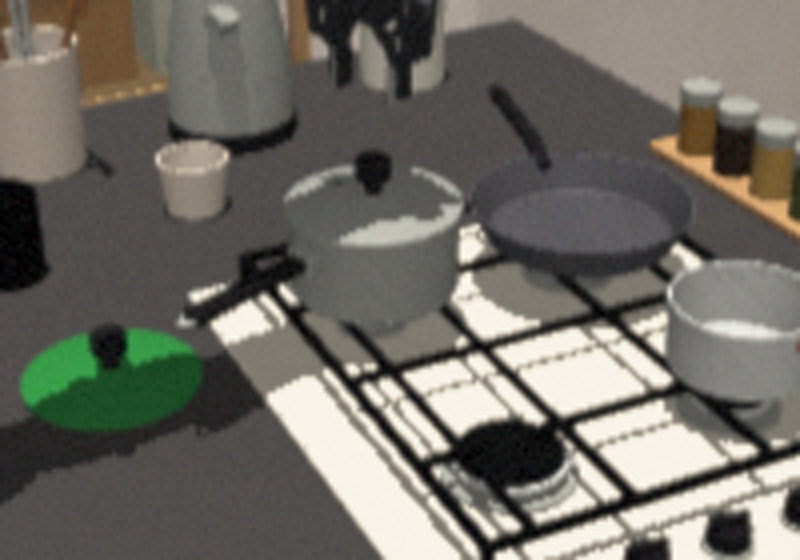

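Call:
servo_tool(delta_pos=[[1.5,0.1,-0.2],[3.5,0.1,-0.2],[5.5,0.1,-0.2],[7,0.1,-0.2],[7.5,0.1,-0.2]], rotation=[[0,0,0],[0,0,0],[0,0,0],[0,0,0],[0,0,0]], hand=[6,6,6,6,6])

```text
time_s: 9.82
eef_pos: [590.5, 147.2, 165.1]
eef_rot: [-0.127, -0.694, -0.127, 0.697]
contact_force: [-0.6, -0.4, 0.4]
finger_gap: 60.2
```

Call:
servo_tool(delta_pos=[[0.4,0,0],[0.8,0,0],[1.0,0,0],[1.0,0,0],[1.0,0,0]], rotation=[[0,0,0],[0,0,0],[0,0,0],[0,0,0],[0,0,0]], hand=[6,6,6,5.5,5])

```text
time_s: 10.23
eef_pos: [592.6, 147.4, 157.9]
eef_rot: [0.127, 0.696, 0.127, -0.695]
contact_force: [0.1, 0.1, 0.5]
finger_gap: 50.0
```

Run:
```python
from plan import *
w=cam('wrist','w8.png'); sd=cam('side')
x=cv2.resize(sd['frame'][140:280,190:390],None,fx=4,fy=4,interpolation=cv2.INTER_CUBIC)[:,:,::-1]
cv2.imwrite('pics/s8.png',x)
s=ctrl.get_state(); print(s['time_s'],s['eef_pos'],s['contact_force'],s['finger_gap'])
```

```text
10.3333 [592.56621009 147.40935652 157.79717878] [-0.30070819 -0.70544595 -1.03888207] 49.73626441689634
```

View pics/w8.png

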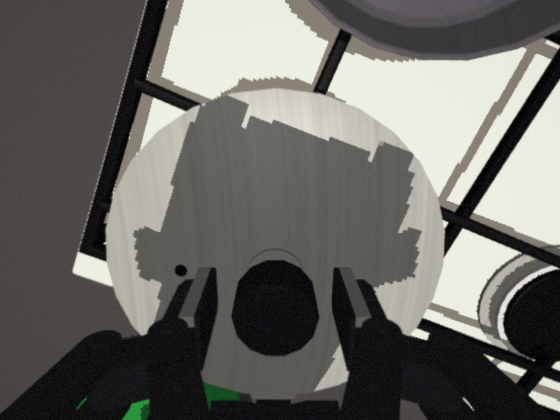

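View pics/s8.png

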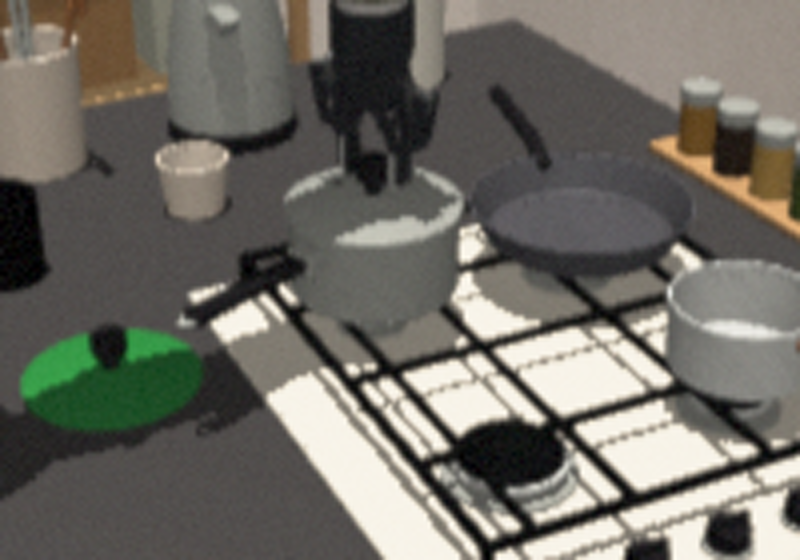

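Run:
```python
from plan import *
w=cam('wrist'); a=np.linspace(0,6.28,40)
for ctr in ([592.6,147.4],[589.5,147.6]):
  for z in (163,185):
    p=proj(w,np.c_[ctr[0]+17*np.cos(a),ctr[1]+17*np.sin(a),0*a+z]); print(ctr,z,p.min(0),p.max(0))
```

```text
[592.6, 147.4] 163 [236.37910888 251.97732544] [315.40111885 321.29485162]
[592.6, 147.4] 185 [230.57164742 279.01663567] [321.7721342  356.67096901]
[589.5, 147.6] 163 [233.62162658 258.11432587] [312.19272585 326.6695883 ]
[589.5, 147.6] 185 [227.42530044 285.94766869] [318.03353184 362.63629334]
```

Call:
servo_tool(delta_pos=[[0.2,0,0],[0.4,0,0],[0.4,0,0],[0.4,0,0],[0.4,0,0]], rotation=[[0,0,0],[0,0,0],[0,0,0],[0,0,0],[0,0,0]], hand=[5,4.5,4,3.6,3.2])

```text
time_s: 10.8
eef_pos: [592.2, 147.2, 153.2]
eef_rot: [-0.127, -0.696, -0.127, 0.696]
contact_force: [-0.5, -0.0, 0.8]
finger_gap: 33.3
```

Call:
servo_tool(delta_pos=[[0,0,0],[0,0,0],[0,0,0],[0,0,0]], rotation=[[0,0,0],[0,0,0],[0,0,0],[0,0,0]], hand=[2.9,2.6,2.6,2.6])

```text
time_s: 11.13
eef_pos: [592.3, 147.2, 153.2]
eef_rot: [0.127, 0.696, 0.127, -0.696]
contact_force: [-0.6, -0.7, 1.4]
finger_gap: 32.4
```

Gripped; lift slowly straight up 100 mm.

Call:
servo_tool(delta_pos=[[-0.15,0,0],[-0.4,0,0],[-0.8,0,0],[-1.3,0,0],[-1.8,0,0]], rotation=[[0,0,0],[0,0,0],[0,0,0],[0,0,0],[0,0,0]], hand=[2.6,2.6,2.6,2.6,2.6])

```text
time_s: 11.55
eef_pos: [592.2, 147.4, 171.6]
eef_rot: [-0.127, -0.696, -0.127, 0.696]
contact_force: [-0.8, -0.4, -3.4]
finger_gap: 32.6
```

Call:
servo_tool(delta_pos=[[-0.8,0,0],[-1.6,0,0],[-2.4,0,0],[-3.2,0,0],[-4,0,0]], rotation=[[0,0,0],[0,0,0],[0,0,0],[0,0,0],[0,0,0]], hand=[2.6,2.6,2.6,2.6,2.6])

```text
time_s: 11.97
eef_pos: [592.4, 147.4, 212.3]
eef_rot: [0.127, 0.696, 0.127, -0.695]
contact_force: [-0.4, -0.1, -1.8]
finger_gap: 32.4
```

Call:
servo_tool(delta_pos=[[-0.9,0,0],[-1.9,0,0],[-2.9,0,0],[-3.7,0,0],[-4.2,0,0]], rotation=[[0,0,0],[0,0,0],[0,0,0],[0,0,0],[0,0,0]], hand=[2.6,2.6,2.6,2.6,2.6])

```text
time_s: 12.38
eef_pos: [592.6, 147.4, 254.8]
eef_rot: [0.127, 0.696, 0.127, -0.695]
contact_force: [-0.3, 0.1, -2.3]
finger_gap: 32.3
```

Call:
servo_tool(delta_pos=[[0,0,0],[0,0,0],[0,0,0],[0,0,0],[0,0,0]], rotation=[[0,0,0],[0,0,0],[0,0,0],[0,0,0],[0,0,0]], hand=[2.6,2.6,2.6,2.6,2.6])

```text
time_s: 12.8
eef_pos: [592.0, 147.4, 252.6]
eef_rot: [-0.127, -0.695, -0.127, 0.696]
contact_force: [0.5, -0.6, -2.4]
finger_gap: 32.8
```

Run:
```python
from plan import *
sd=cam('side'); t=cam('top'); w=cam('wrist','w9.png')
x=cv2.resize(sd['frame'][120:260,190:390],None,fx=4,fy=4,interpolation=cv2.INTER_CUBIC)[:,:,::-1]
cv2.imwrite('pics/s9.png',x)
x=cv2.resize(t['frame'][70:270,180:430],None,fx=3,fy=3,interpolation=cv2.INTER_CUBIC)[:,:,::-1]
cv2.imwrite('pics/t9.png',x)
s=ctrl.get_state(); print(s['time_s'],s['eef_pos'],s['contact_force'],s['ft_torque'],s['finger_gap'],s['dq'].round(3))
a=np.linspace(0,6.28,60)
for n,r,z in(('lid',83,235),('panrim',80,135),('base',80,50)):
  p=proj(sd,np.c_[592+r*np.cos(a),147.3+r*np.sin(a),0*a+z]); print(n,((p.min(0)-[190,120])*4).round(),((p.max(0)-[190,120])*4).round())
```

```text
12.95 [592.1256532  147.38193397 252.89587653] [ 0.58954951  0.11012265 -2.45694597] [ 0.00446751  0.01573459 -0.01535002] 32.11977635105072 [-0.    -0.003 -0.    -0.002 -0.001 -0.    -0.001]
lid [276. 148.] [462. 222.]
panrim [284. 246.] [457. 324.]
base [288. 323.] [456. 407.]
```

View pics/s9.png

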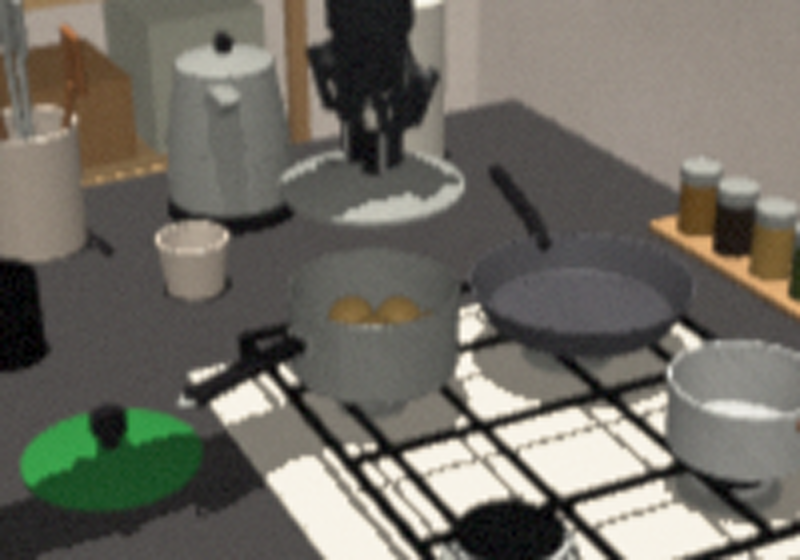

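View pics/t9.png

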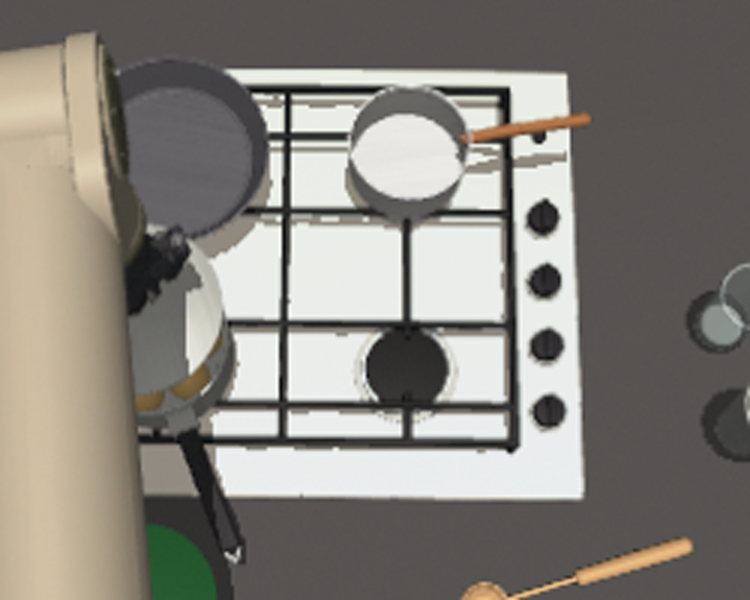

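View pics/w9.png

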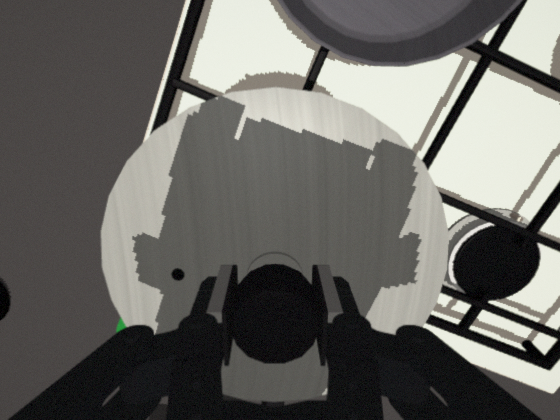

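Run:
```python
from bench import sign_off
print(sign_off())
```

```text
the job is handed in; nothing more can be done
None
```

I slid the saucepan, lid on, by its handle about 265 mm along the supports to the small burner. I then let go, gripped the lid's knob and lifted the lid straight up 100 mm. I handed in with it still held there, at about 13 s of the 45 s. The sign-off gave no verdict.

**Last checks**
- **Pan position:** worked out from the arm's travel, the pan's axis is about 2–3 mm from the burner's axis. The burner is hidden under the pan, so I could not see this directly. The knob sightings after the slide agree to about 3 mm.
- **Lid:** in the side view the outlines of lid and pan both lie within about 3 mm of where they should be. The lid is level, about 100 mm above the rim and centred over the pan.
- **Hold:** the arm is still, the gripper is stopped on the knob at about 32 mm opening, and the wrist carries about 2.5 N, which fits the lid's weight.
- **Other things:** in the last pictures everything in view stands where it was. The arm hid part of the top view, so I did not check every item there.

**What went less smoothly**
- **Pressing on the handle:** closing the fingers pressed it down with about 6 N, close to what might tip the pan. I raised the tool by under 1 mm before sliding, which brought it down to 1–3 N.
- **Overshoot:** after one fast approach the tool was about 8 mm off the handle's line. I corrected it before gripping.

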